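# Tip the slide box flat and press it home in its cradle

## Robot

A 6-joint arm with a two-finger parallel gripper is mounted at the origin on a cart in front of the work surface, level with it; the furniture and walls round the work are solid. World frame = base frame: x ahead of the robot, y to its left, z up, the work surface at z = 0. Lengths are in m, angles in rad, forces in N, time in s.
With the tool pointing down it reaches from about 0.275 to 0.725 m from the base axis. Payload 15.9 kg.
Tool frame: the origin (TCP) lies on the centre line of the jaws, within the pads' length; the fingertips stand manip.nose_length ahead of it and the grasp point (between the pads) lies 3 mm ahead of it (manip.nose_length is the distance from the TCP to the fingertips, in m); z points along the fingers, y is the line along which they close (so a half turn about z gives the same grasp; the last joint's range is limited). The gripper opens to 85 mm and grips with 20 to 120 N. Pads are 22 mm wide; open, the fingers measure 114 mm over their backs; the gripper's body (76 mm by 85 mm) begins 54 mm behind the grasp point. The pads swing forward as they close: fully open they stand 13 mm farther back than shut.
Start: joints at [-1.271, 0.213, -0.034, 1.323, 0, 1.571], TCP at [0.148, -0.478, 0.253] pointing down, gripper open.
Joint ranges: [-2.98, 2.98], [-0.74, 1.72], [-1.14, 1.35], [-2.1, 2.04], [-1.57, 1.44], [-3.14, 3.14]. Speed limits (rad/s): [1.89, 1.89, 2.39, 2.57, 3.14, 3.14].

## Interface

Orientations are given as a unit quaternion [x, y, z, w].
In Python, from bench import manip, optics gives the robot as it stands.
- The arm moves only by the tool step_arm, never from a script. Its argument "motion" is a list that holds one entry, the list of rows, each a list of 6 numbers: the shift along the tool's x, y, z in cm, then the turn, a rotation vector about the tool's x, y, z in rad. In form: [[[tx, ty, tz, wx, wy, wz], ...]]. A call has 1 to 20 rows; each row shifts and turns the commanded pose from where the row before left it, along the tool's axes as they then stand; what a row does not reach is not made up. A row lasts 1/12 s, in which the tool goes at most 41.7 mm and 7.16 degrees, less where a joint would pass 70% of its speed; a pose out of reach is approached as far as the arm can. A call with a gripper value outside its range is refused whole. "fingers" is the opening, from 0 (shut) to 1 (fully open), set as the call begins (left out, the last holds). The fingers move at their own pace and stop on an object; "force" is the grip in N (left out, the last holds). Time passes only in rows, so rows that do not move let the fingers close. It gives the time, the measured TCP pose, the force, the opening and the grip force at its end, in the units of the state.
- manip.read_state(): the state, without advancing time (a new reading comes with each control period).
- optics.grab_frame(name): name is "scene" or "top" or "wrist"; returns a dict with "pixels" (480x640x3 uint8, red, green, blue), "fx", "fy", "cx", "cy" (pixels), "D" ([k1, k2, p1, p2, k3] as OpenCV has them; the pictures are not rectified), "extrinsics" (4x4, takes a point from camera to world coordinates). Camera axes: x right, y down, z forward; pixel columns grow to the right and rows downward; lengths in m; the calibration is good to about 2 mm. A picture is of the moment at which its call begins. There is no depth.
- manip.hand_in(): hands the job in; it is judged then, once.
Trained networks look in a picture, given as the dict that the camera call returned (one of the last four; its "shot" number tells which), for a name from the list of things; names that differ only in an ending like _2 or _b are one class to them, and where a whole thing is asked for, a point or a joint stands for the part that bears it (a point fixed in the world has none). Each returns a list of dicts, best first, with "confidence" (0 to 1); they miss things now and then, are a little off and sometimes report something else, mostly with a low value. They report only what shows in the picture. A call takes as long as a camera call.
- optics.look_for(label, picture): "at" ([x, y, z] in m, in world coordinates, good to about 4 mm: the middle of the surface that is visible of it).
- optics.cut_out(label, picture): "mask" (480x640 bool, what is visible of it).
The state is a dict: "t": time; "joints": joint angles; "joint_vel": joint speeds; "joint_torque": joint torques, N m; "tool_pos": TCP position; "orientation": TCP orientation; "wrist_force": force on the tool from outside, world axes, zero at the start; "wrist_torque": the same for the moment, N m; "width": finger opening in m; "finger_force": force on a finger pad.
Only numpy, scipy, OpenCV 4.12 (cv2) and the standard library are available. Lean on these libraries where they do the work, as an engineer would, in place of code of your own. Each camera call takes 0.05 s, during which the arm holds its last target. There are 200 camera calls.

## Task

The green slide box stands on end with its lid facing away from the aluminium cradle: without picking it up, push it over with a push high on its lid side so that it lies lid up. Then slide it square between the cradle's rails and press it steadily against the sprung pad at the far end with about 10 N for a good second, never more than 20 N on the cradle. Leave it there touching the pad, and do not disturb the vial and the small bottle beside it.

Things in the scene. Friction and masses are not known exactly. Their poses are not given: they have to be found in the camera images.
- slide_box: Green hinged box for slides, lid shut for good: 92 mm long (x), 68 wide (y), 32 thick (z), 0.25 to 0.5 kg; a lip and hinge at the ends are seen but not solid. Origin: centre of the underside; z out of the lid. Starts standing on its -x end: x up, origin 46 mm above the bench, lid (z) level, facing away from the cradle. Lying lid up, its x points to the cradle, the origin at bench height.
- push_spot (a point): Point on the lid face near its upper end: 36 mm along x from the box's middle, 32 mm out along z; 82 mm above the bench while the box stands. Pushed here towards the cradle (2 N or less) the box leans on its lower underside edge, passes balance at about 19 degrees (about 27 mm of push) and falls freely towards the cradle; the foot may slip some mm.
- cradle: Fixed aluminium cradle without floor. Origin: on the bench, midway between the rails, where the straight rails begin; x points into it, y across. Rails x = 0 to 75 mm, 74 mm apart inside, 24 high, 8 thick. At the far end a rubber pad 50 mm wide, 7 to 25 mm above the bench, on a stop block 45 mm high; the stop is adjustable: pad face anywhere from x = 29 to 53 mm, not measured.
- cradle_mouth (a point): Middle of the flared mouth at bench height, 23 mm before the straight rails; the flares spread 29 degrees to 99 mm apart inside here (about 113 outside). Axes as the cradle's. The pad gives way from about 5 N on, then 0.8 N per mm over 15 mm of travel to a hard stop; it stays about where it was pushed. 5.5 N or more on it for 0.5 s is home. Sliding the box takes 1 to 3.5 N besides.
- vial: Bystander: small standing vial, 27 mm diameter, 58 mm high, origin at the centre of its foot.
- oil_bottle: Bystander: small dropper-size glass bottle with black cap, 25 mm diameter, 66 mm high, origin at the centre of its foot.

How it is judged:
By the outcome, as a careful person would: the job done as asked, in the order asked, and still so for the second after the job is handed in, with the robot touching nothing.
It also fails if it takes over 70 s, if anything falls off the work surface, if the arm or the gripper's body presses on something with over 40 N, if the wrist force passes 120 N, or if a joint passes its speed limit or range.

## Working session

There is one attempt and no reset: what is moved stays moved. The work goes in short steps, Python scripts to look and compute and a tool call to move; the robot and the scene stay as the last step left them, time stands still between calls to the robot, and variables do not carry over. Pictures are saved under pics/ and viewed, at most 10 in all, crops included, and the job is handed in when it is done.

Besides the shell and the picture viewer there is one more tool, called after "Emit:" by a JSON object that holds its "api" and its "payload". step_arm: Moves the arm, as the interface text tells. Its arguments: {"type":"object","properties":{"motion":{"type":"array","items":{"type":"array","items":{"type":"array","items":{"type":"number"}}}},"fingers":{"type":"number"},"force":{"type":"number"}},"required":["motion"]}

```bash
mkdir -p pics; ls; cat > h.py <<'E'
import numpy as np, cv2
from bench import manip, optics
from scipy.spatial.transform import Rotation as R
def grab(n, save=None):
    f=optics.grab_frame(n)
    if save: cv2.imwrite('pics/'+save, f["pixels"][:,:,::-1])
    return f
def K(f): return np.array([[f["fx"],0,f["cx"]],[0,f["fy"],f["cy"]],[0,0,1.]])
def ray(f,uv,z):
    """pixels -> world points at height z"""
    uv=np.array(uv,float).reshape(-1,1,2)
    n=cv2.undistortPoints(uv,K(f),np.array(f["D"],float)).reshape(-1,2)
    E=np.array(f["extrinsics"]); d=np.c_[n,np.ones(len(n))]@E[:3,:3].T; o=E[:3,3]
    return o+d*((z-o[2])/d[:,2])[:,None]
def proj(f,P):
    E=np.linalg.inv(np.array(f["extrinsics"]))
    r,_=cv2.Rodrigues(E[:3,:3])
    return cv2.projectPoints(np.array(P,float).reshape(-1,1,3),r,E[:3,3],K(f),np.array(f["D"],float))[0].reshape(-1,2)
E
python3 - <<'E'
from h import *
s=manip.read_state(); print(s['t'],s['tool_pos'],s['orientation'],s['width'],manip.nose_length)
for n in ['top','scene']:
    f=grab(n,n+'0.png'); print(n,np.round(np.array(f["extrinsics"]),3).tolist())
    for l in ['slide_box','push_spot','cradle','cradle_mouth','vial','oil_bottle']:
        print(l,[(np.round(d['at'],3).tolist(),round(d['confidence'],2)) for d in optics.look_for(l,f)[:2]])
E
```

```text
pics
0.0 [ 0.14758245 -0.47739364  0.25281312] [ 9.88786844e-01  1.49332735e-01 -7.18983298e-05 -5.52987001e-04] 0.08524941430045824 0.022
top [[-0.009, -0.982, 0.186, 0.406], [-1.0, 0.009, -0.0, 0.008], [-0.001, -0.186, -0.982, 0.928], [0.0, 0.0, 0.0, 1.0]]
slide_box [([0.512, -0.068, 0.092], 0.6)]
push_spot [([0.516, -0.069, 0.092], 0.87)]
cradle [([0.566, 0.213, 0.005], 0.59)]
cradle_mouth [([0.567, 0.211, 0.006], 0.79)]
vial [([0.446, 0.128, 0.058], 0.76)]
oil_bottle [([0.654, 0.077, 0.052], 0.9)]
scene [[-0.924, -0.267, 0.273, 0.276], [-0.382, 0.665, -0.642, 0.635], [-0.01, -0.698, -0.716, 0.785], [0.0, 0.0, 0.0, 1.0]]
slide_box [([0.513, -0.063, 0.062], 0.57)]
push_spot [([0.512, -0.057, 0.063], 0.96)]
cradle [([0.56, 0.213, 0.009], 0.64)]
cradle_mouth [([0.56, 0.213, 0.015], 0.67)]
vial [([0.445, 0.144, 0.048], 0.83), ([0.558, 0.214, 0.014], 0.43)]
oil_bottle [([0.652, 0.09, 0.043], 0.87), ([0.513, -0.056, 0.064], 0.34)]
```

View pics/top0.png

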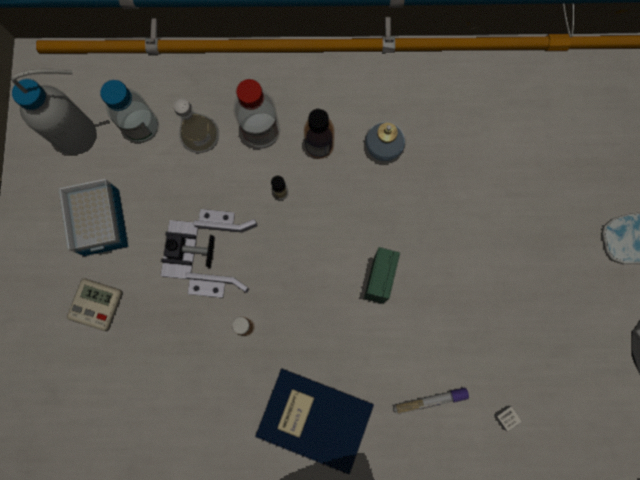

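View pics/scene0.png

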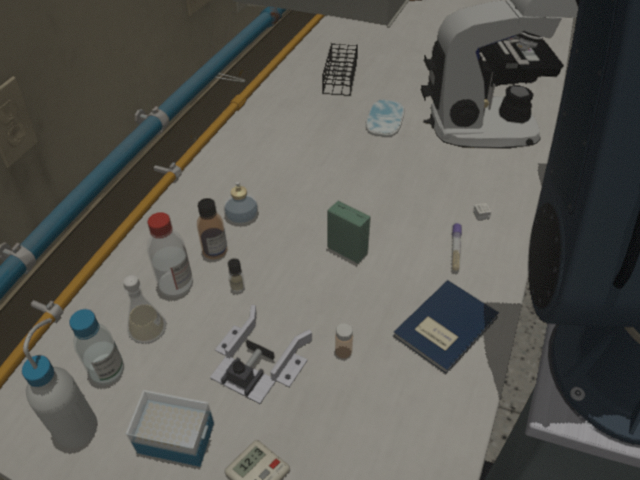

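The top view shows the box standing at (382,275). The cradle is at (165–255, 210–298) and opens to image right, which is world -y. The vial is at (242,326) and the bottle at (278,187). I'll crop in for accurate corners.

```bash
python3 - <<'E'
from h import *
im=cv2.imread('pics/top0.png')[195:340,155:415]
im=cv2.convertScaleAbs(cv2.resize(im,None,fx=3,fy=3,interpolation=cv2.INTER_CUBIC),alpha=1.6)
cv2.imwrite('pics/crop1.png',im)
f=grab('top')
for l in ['slide_box','vial','oil_bottle','cradle']:
    for d in optics.cut_out(l,f)[:1]:
        m=d['mask'].astype(np.uint8); c=max(cv2.findContours(m,0,2)[0],key=cv2.contourArea)
        print(l,cv2.minAreaRect(c),cv2.approxPolyDP(c,3,True).reshape(-1,2).tolist(), m.sum())
E
```

```text
slide_box ((381.7842712402344, 274.9652099609375), (25.508777618408203, 54.805320739746094), 13.5704345703125) [[380, 247], [373, 257], [364, 297], [383, 303], [389, 298], [400, 252]] 1347
vial ((242.5, 325.5), (19.0, 21.0), 90.0) [[235, 318], [232, 326], [237, 333], [247, 335], [252, 331], [250, 319]] 339
oil_bottle ((280.0000305175781, 186.99998474121094), (24.80694580078125, 17.116792678833008), 82.87498474121094) [[276, 175], [271, 180], [272, 192], [277, 199], [284, 199], [289, 193], [288, 186]] 357
cradle ((207.57147216796875, 252.15847778320312), (90.32997131347656, 86.6474609375), 8.004729270935059) [[169, 220], [160, 275], [187, 278], [188, 291], [222, 297], [226, 283], [248, 289], [233, 276], [194, 273], [192, 264], [194, 254], [202, 252], [207, 255], [207, 267], [211, 265], [214, 236], [210, 235], [207, 247], [197, 247], [199, 228], [242, 232], [257, 225], [254, 219], [235, 224], [233, 212], [202, 209], [196, 220]] 3959
```

View pics/crop1.png

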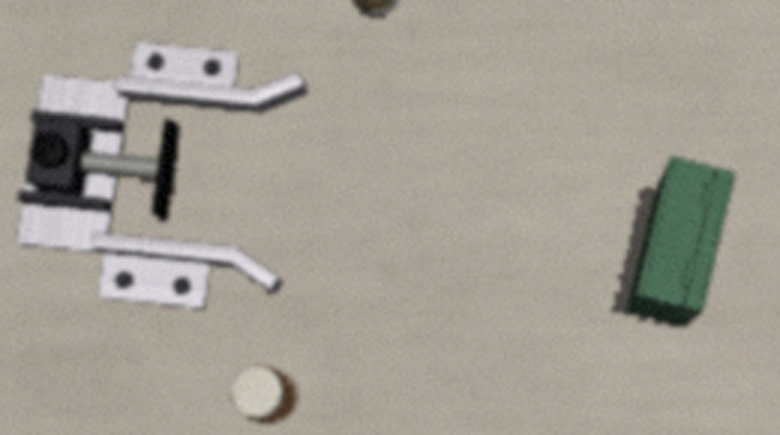

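Crop: the rail bends are near (255,98) and (235,252), the flare tips at (300,80) and (277,285), and the pad from (171,122) to (160,215). The box's top corners are (672,157), (733,172), (698,310) and (633,298).

```bash
python3 - <<'E'
from h import *
f=grab('top')
c=lambda p:np.array(p,float)/3+[155,195]
def show(n,pts,z):
    w=ray(f,c(pts),z)[:,:2]*1000; print(n,np.round(w,1).tolist()); return w
r=show('railU,L bend',[(255,98),(235,252)],.024)
t=show('flare tips',[(300,80),(277,285)],.024)
a=show('rail back U,L',[(120,87),(97,240)],.024)
p=show('pad',[(171,122),(160,215)],.025)
b=show('box',[(672,157),(733,172),(698,310),(633,298)],.092)
show('vial',[(258,391)],.058)
show('bottle cap',[((279-155)*3,(183-195)*3)],.066)
for i,j in [(0,1)]:
    for q in (r,t,p): d=q[0]-q[1]; print('across',np.linalg.norm(d),np.degrees(np.arctan2(d[1],d[0])), q.mean(0))
    for k in (0,1): d=a[k]-r[k]; print('along',np.degrees(np.arctan2(d[1],d[0])),np.linalg.norm(d))
for i in range(4): d=b[(i+1)%4]-b[i]; print('box edge',np.linalg.norm(d),np.degrees(np.arctan2(d[1],d[0])))
print('box centre',b.mean(0))
E
```

```text
railU,L bend [[600.6, 143.1], [521.0, 151.8]]
flare tips [[609.8, 120.2], [504.1, 130.3]]
rail back U,L [[607.0, 212.6], [527.8, 221.7]]
pad [[588.2, 185.7], [540.1, 190.0]]
box [[555.6, -64.5], [548.1, -93.1], [483.3, -74.8], [489.1, -44.7]]
vial [[449.5, 133.9]]
bottle cap [[659.1, 79.9]]
across 79.99114661313074 -6.196858419623562 [560.79487155 147.45307984]
across 106.20006439682511 -5.469283525834823 [556.96254508 125.21284692]
across 48.22339481843884 -5.0720827422153505 [564.15503389 187.85453617]
along 84.72123432275747 69.76997445643009
along 84.4594756583151 70.21745418963805
box edge 29.519231339404623 -104.61461952704637
box edge 67.40822159723105 164.2554868028051
box edge 30.639511110904966 78.99510009170868
box edge 69.36531513629161 -16.588094636791478
box centre [519.02181311 -69.24501513]
```

The measurements fit the given sizes. The cradle origin is about (561,147), with its axis at heading 84.5°. The box is at (519,-69) and faces heading 74°. I'll move in behind the lid side with the fingers half open, so two fingers touch the lid.

Emit:
{"api": "step_arm", "payload": {"motion": [[[2.96, -1.55, 0, 0, 0, 0], [2.96, -1.55, 0, 0, 0, 0], [2.96, -1.55, 0, 0, 0, 0], [2.96, -1.55, 0, 0, 0, 0], [2.96, -1.55, 0, 0, 0, 0], [2.96, -1.55, 0, 0, 0, 0], [2.96, -1.55, 0, 0, 0, 0], [2.96, -1.55, 0, 0, 0, 0], [2.96, -1.55, 0, 0, 0, 0], [2.96, -1.55, 0, 0, 0, 0], [2.96, -1.55, 0, 0, 0, 0], [2.96, -1.55, 0, 0, 0, 0], [2.96, -1.55, 0, 0, 0, 0], [2.96, -1.55, 0, 0, 0, 0], [2.96, -1.55, 0, 0, 0, 0], [0, 0, 0, 0, 0, -0.12], [0, 0, 0, 0, 0, -0.12], [0, 0, 0, 0, 0, -0.12], [0, 0, 0, 0, 0, -0.12], [0, 0, 0, 0, 0, -0.12]]], "fingers": 0.47, "force": 30}}

```text
t: 2.67
tool_pos: [0.5033, -0.1243, 0.2532]
orientation: [0.899, 0.438, -0.0, -0.0]
wrist_force: [-1.1, -0.5, 0.3]
width: 0.0399
finger_force: 0.0
```

Emit:
{"api": "step_arm", "payload": {"motion": [[[0, 0, 1, 0, 0, -0.1], [0, 0, 1, 0, 0, -0.1], [0, 0, 1, 0, 0, -0.1], [0, 0, 1, 0, 0, -0.093], [0, 0, 1, 0, 0, 0], [0, 0, 0, 0, 0, 0], [0, 0, 0, 0, 0, 0], [0, 0, 0, 0, 0, 0]]]}}

```text
t: 3.33
tool_pos: [0.5034, -0.1245, 0.2038]
orientation: [0.799, 0.601, 0.0, 0.0]
wrist_force: [-0.9, 0.2, -0.1]
width: 0.0399
finger_force: 0.0
```

```bash
cat >> h.py <<'E'
def tool(target_mm=None, heading=None):
    """current TCP, heading; shift in tool cm and wz to reach target"""
    s=manip.read_state(); M=R.from_quat(s['orientation']).as_matrix()
    hd=np.degrees(np.arctan2(M[1,0],M[0,0]))
    print('t %.1f'%s['t'],'tcp',np.round(np.array(s['tool_pos'])*1000,1),'hd %.1f'%hd,'tilt',np.round(M[2],3),'F',np.round(s['wrist_force'],1),'w %.1f'%(s['width']*1000))
    if target_mm is not None: print(' shift cm',np.round(M.T@(np.array(target_mm)/10-np.array(s['tool_pos'])*100),2))
    if heading is not None: print(' wz',round(-np.radians(heading-hd),3))
E
python3 -c "
from h import *
tool([503,-124,96],74)
grab('wrist','w1.png')"
```

```text
t 3.3 tcp [ 503.4 -124.5  203.8] hd 73.9 tilt [ 0.  0. -1.] F [-0.9  0.2 -0.1] w 39.9
 shift cm [ 0.04 -0.05 10.78]
 wz -0.001
```

View pics/w1.png

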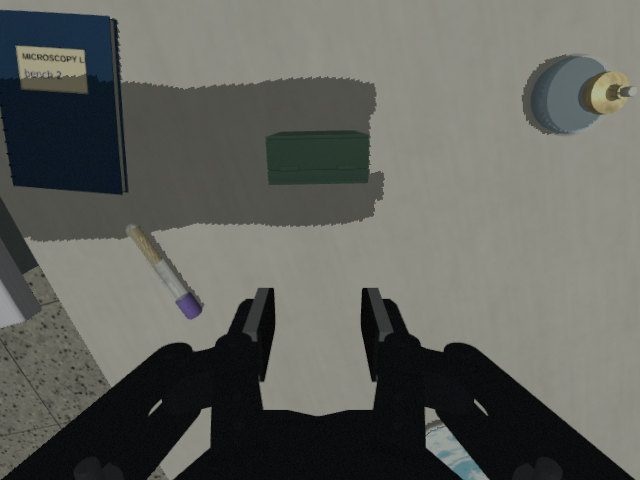

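The wrist view shows the box square to the gripper and centred at column 318, so alignment is good. I'll descend and push.

Emit:
{"api": "step_arm", "payload": {"motion": [[[0, 0, 2, 0, 0, 0], [0, 0, 2, 0, 0, 0], [0, 0, 2, 0, 0, 0], [0, 0, 2, 0, 0, 0], [0, 0, 2, 0, 0, 0], [0, 0, 1.1, 0, 0, 0], [1, 0, 0, 0, 0, 0], [1, 0, 0, 0, 0, 0], [0.3, 0, 0, 0, 0, 0], [0.3, 0, 0, 0, 0, 0], [0.3, 0, 0, 0, 0, 0], [0.3, 0, 0, 0, 0, 0], [0.3, 0, 0, 0, 0, 0], [0.3, 0, 0, 0, 0, 0], [0, 0, 0, 0, 0, 0]]]}}

```text
t: 4.63
tool_pos: [0.5138, -0.0875, 0.0924]
orientation: [0.798, 0.602, 0.0, 0.0]
wrist_force: [-0.1, -1.3, -1.3]
width: 0.0401
finger_force: 0.2
```

```bash
python3 -c "
from h import *
tool()
grab('wrist','w2.png')
f=grab('top'); print([(d['at'],d['confidence']) for d in optics.look_for('slide_box',f)])"
```

```text
t 4.6 tcp [513.8 -87.5  92.4] hd 74.1 tilt [ 0.  0. -1.] F [-0.1 -1.3 -1.3] w 40.1
[([0.5, -0.0424, 0.0948], 0.49)]
```

View pics/w2.png

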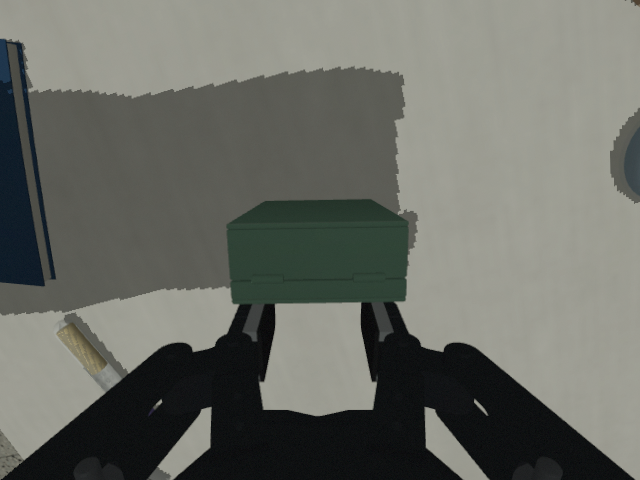

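The fingers are touching the lid just below its top edge, at about row 300, and the box has begun to lean. I'll keep pushing.

Emit:
{"api": "step_arm", "payload": {"motion": [[[0.3, 0, 0, 0, 0, 0], [0.3, 0, 0, 0, 0, 0], [0.3, 0, 0, 0, 0, 0], [0.3, 0, 0, 0, 0, 0], [0.3, 0, 0, 0, 0, 0], [0.2, 0, 0, 0, 0, 0], [0.2, 0, 0, 0, 0, 0], [0.2, 0, 0, 0, 0, 0], [0.2, 0, 0, 0, 0, 0], [0.2, 0, 0, 0, 0, 0], [0, 0, 0, 0, 0, 0], [0, 0, 0, 0, 0, 0], [0, 0, 0, 0, 0, 0], [0, 0, 0, 0, 0, 0]]]}}

```text
t: 5.95
tool_pos: [0.5205, -0.0639, 0.0923]
orientation: [0.798, 0.602, -0.0, 0.0]
wrist_force: [0.4, -0.2, -0.8]
width: 0.0402
finger_force: 0.0
```

```bash
python3 -c "
from h import *
tool()
f=grab('top','top2.png'); print([(d['at'],d['confidence']) for d in optics.look_for('slide_box',f)])
im=f['pixels'][180:360,150:430,::-1]; w=grab('wrist')['pixels'][:,:,::-1]
a=cv2.resize(im,(420,270)); b=cv2.resize(w,(360,270)); cv2.imwrite('pics/c3.png',np.hstack([a,b]))"
```

```text
t 6.0 tcp [520.5 -63.9  92.3] hd 74.1 tilt [-0. -0. -1.] F [ 0.4 -0.2 -0.8] w 40.2
[([0.5358, 0.0161, 0.0328], 0.56)]
```

View pics/c3.png

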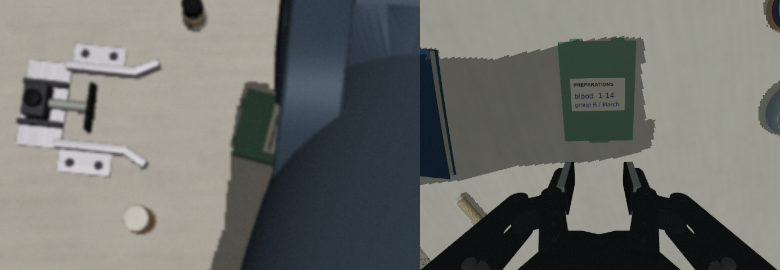

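The box now lies lid up with its label readable in the wrist view, still square to the gripper. I'll fit its pose from the wrist mask.

```bash
cat >> h.py <<'E'
def boxpose(n='wrist'):
    f=grab(n); d=optics.cut_out('slide_box',f)
    if not d: print('none'); return
    c=max(cv2.findContours(d[0]['mask'].astype(np.uint8),0,2)[0],key=cv2.contourArea).reshape(-1,2)
    P=(ray(f,c,.032)[:,:2]*1000).astype(np.float32)
    (ce,(w,h),_)=r=cv2.minAreaRect(P); b=cv2.boxPoints(r)
    e=max((b[1]-b[0],b[2]-b[1]),key=np.linalg.norm); hd=np.degrees(np.arctan2(e[1],e[0]))%180
    rel=np.array(ce)-[561,147.5]; a=np.radians(84.5); ax=np.array([np.cos(a),np.sin(a)]); ay=np.array([-ax[1],ax[0]])
    print('box',d[0]['confidence'],np.round(ce,1),'size',round(w,1),round(h,1),'hd %.1f'%hd,'cradle x %.1f y %.1f'%(rel@ax,rel@ay))
    return np.array(ce),hd
E
python3 -c "
from h import *
tool(); boxpose()"
```

```text
t 6.1 tcp [520.4 -63.9  92.3] hd 74.1 tilt [-0. -0. -1.] F [-0.3 -0.3 -0.7] w 39.8
box 0.83 [534.8  -8.4] size 96.3 68.4 hd 75.3 cradle x -157.7 y 11.1
```

Box centre is (535,-8), heading about 75°. It sits 11 mm left of the cradle axis and its heading converges on that axis. I'll back off, descend behind the box, and push straight for 5 cm.

Emit:
{"api": "step_arm", "payload": {"motion": [[[-1, 0, 0, 0, 0, -0.016], [-1, -0.1, 0, 0, 0, 0], [0, 0, 1.5, 0, 0, 0], [0, 0, 1.5, 0, 0, 0], [0, 0, 1.5, 0, 0, 0], [0, 0, 1.3, 0, 0, 0], [0, 0, 0.4, 0, 0, 0], [0.5, 0, 0, 0, 0, 0], [0.5, 0, 0, 0, 0, 0], [0.5, 0, 0, 0, 0, 0], [0.3, 0, 0, 0, 0, 0], [0.3, 0, 0, 0, 0, 0], [0.3, 0, 0, 0, 0, 0], [0.3, 0, 0, 0, 0, 0], [0.3, 0, 0, 0, 0, 0], [0.3, 0, 0, 0, 0, 0], [0.3, 0, 0, 0, 0, 0]]]}}

```text
t: 7.62
tool_pos: [0.5239, -0.0485, 0.0309]
orientation: [0.794, 0.609, -0.0, 0.001]
wrist_force: [-1.5, -6.0, 5.0]
width: 0.0399
finger_force: 3.0
```

```bash
python3 -c "
from h import *
tool(); boxpose()"
```

```text
t 7.6 tcp [523.9 -48.5  30.9] hd 75.0 tilt [-0.001  0.001 -1.   ] F [-1.5 -6.   5. ] w 39.9
box 0.87 [538.9   6.3] size 93.8 67.9 hd 74.9 cradle x -142.6 y 8.5
```

Emit:
{"api": "step_arm", "payload": {"motion": [[[0, 0, -0.3, 0, 0, 0], [0.2, 0, 0, 0, 0, 0], [0.2, 0, 0, 0, 0, 0], [0.2, 0, 0, 0, 0, 0], [0.2, 0, 0, 0, 0, 0], [0.2, 0, 0, 0, 0, 0]]]}}

```text
t: 8.22
tool_pos: [0.5263, -0.0388, 0.0336]
orientation: [0.794, 0.608, -0.0, 0.001]
wrist_force: [-1.3, -6.8, 5.5]
width: 0.04
finger_force: 3.2
```

```bash
python3 -c "
from h import *
tool(); boxpose()"
```

```text
t 8.2 tcp [526.3 -38.8  33.6] hd 75.0 tilt [-0.001  0.001 -1.   ] F [-1.3 -6.8  5.5] w 40.0
box 0.87 [541.9  15.9] size 94.5 68.0 hd 74.9 cradle x -132.8 y 6.4
```

Fz of about 5 N suggests the fingers are dragging down on the box's rear face. I'll release, re-contact slightly higher, and continue.

Emit:
{"api": "step_arm", "payload": {"motion": [[[-0.5, 0, 0, 0, 0, 0], [-0.5, 0, 0, 0, 0, 0], [0, 0, -0.2, 0, 0, 0], [0, 0, 0, 0, 0, 0]]]}}

```text
t: 8.65
tool_pos: [0.5234, -0.0484, 0.0355]
orientation: [0.794, 0.608, 0.0, -0.0]
wrist_force: [-0.2, 0.8, -0.6]
width: 0.04
finger_force: 0.0
```

Emit:
{"api": "step_arm", "payload": {"motion": [[[0.5, 0, 0, 0, 0, 0], [0.4, 0, 0, 0, 0, 0], [0.2, 0, 0, 0, 0, 0], [0.2, 0, 0, 0, 0, 0], [0.2, 0, 0, 0, 0, 0], [0.2, 0, 0, 0, 0, 0], [0.2, 0, 0, 0, 0, 0]]]}}

```text
t: 9.23
tool_pos: [0.5285, -0.0297, 0.0353]
orientation: [0.793, 0.609, -0.0, 0.0]
wrist_force: [-0.8, -4.3, 2.8]
width: 0.04
finger_force: 2.2
```

```bash
python3 -c "
from h import *
tool(); boxpose()"
```

```text
t 9.2 tcp [528.5 -29.7  35.3] hd 75.0 tilt [-0.  0. -1.] F [-0.8 -4.3  2.8] w 40.0
box 0.72 [544.3  24.6] size 94.8 68.2 hd 75.0 cradle x -123.9 y 4.8
```

Emit:
{"api": "step_arm", "payload": {"motion": [[[0.2, 0, 0, 0, 0, 0], [0.25, 0, 0, 0, 0, 0], [0.25, 0, 0, 0, 0, 0], [0.25, 0, 0, 0, 0, 0], [0.25, 0, 0, 0, 0, 0], [0.25, 0.085, 0, 0, 0, -0.015], [0.25, 0.085, 0, 0, 0, -0.015], [0.25, 0.085, 0, 0, 0, -0.015], [0.25, 0.085, 0, 0, 0, -0.015], [0.25, 0.085, 0, 0, 0, -0.015], [0.25, 0.085, 0, 0, 0, -0.015], [0.25, 0.085, 0, 0, 0, -0.015]]]}}

```text
t: 10.33
tool_pos: [0.5413, -0.0021, 0.0353]
orientation: [0.76, 0.65, 0.0, -0.0]
wrist_force: [-1.1, -3.8, 1.0]
width: 0.0402
finger_force: 1.9
```

```bash
python3 -c "
from h import *
tool(); boxpose()"
```

```text
t 10.3 tcp [541.3  -2.1  35.3] hd 81.1 tilt [ 0.  0. -1.] F [-1.1 -3.8  1. ] w 40.2
box 0.6 [551.2  53.8] size 95.1 68.6 hd 81.0 cradle x -94.3 y 0.8
```

Emit:
{"api": "step_arm", "payload": {"motion": [[[0.2, 0.085, 0, 0, 0, -0.015], [0.2, 0.085, 0, 0, 0, -0.015], [0.2, 0.085, 0, 0, 0, -0.015], [0.2, 0.085, 0, 0, 0, -0.015], [0.2, 0, 0, 0, 0, 0]]]}}

```text
t: 10.85
tool_pos: [0.5459, 0.0073, 0.0352]
orientation: [0.74, 0.673, -0.0, -0.0]
wrist_force: [0.3, -3.6, -0.1]
width: 0.0398
finger_force: 1.6
```

```bash
python3 -c "
from h import *
tool(); boxpose(); grab('wrist','w4.png')
f=grab('top'); boxpose('top')"
```

```text
t 10.8 tcp [545.9   7.3  35.2] hd 84.5 tilt [ 0. -0. -1.] F [ 0.3 -3.6 -0.1] w 39.8
box 0.71 [552.4  63.7] size 95.0 68.5 hd 84.5 cradle x -84.2 y 0.5
none
```

View pics/w4.png

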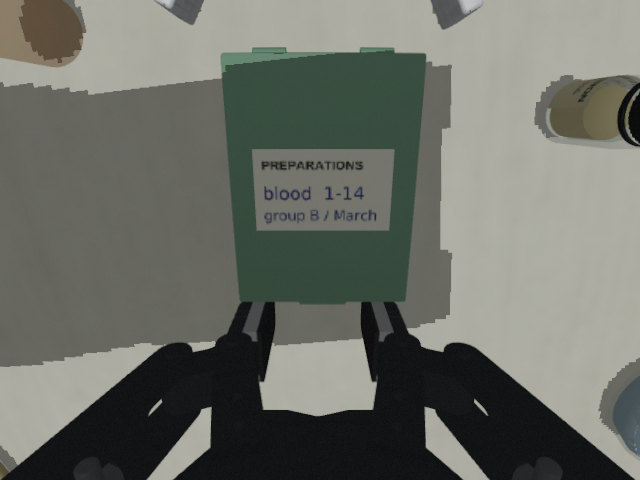

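The box is square to the fingers. The flare tips are at (190,22) and (447,28), roughly symmetric about the box. I'll advance 2 cm and measure the rails from the wrist camera.

Emit:
{"api": "step_arm", "payload": {"motion": [[[0.2, 0, 0, 0, 0, 0], [0.2, 0, 0, 0, 0, 0], [0.2, 0, 0, 0, 0, 0], [0.2, 0, 0, 0, 0, 0], [0.2, 0, 0, 0, 0, 0], [0.2, 0, 0, 0, 0, 0], [0.2, 0, 0, 0, 0, 0], [0.2, 0, 0, 0, 0, 0]]]}}

```text
t: 11.82
tool_pos: [0.5473, 0.0232, 0.0353]
orientation: [0.741, 0.672, -0.0, 0.0]
wrist_force: [0.9, -3.4, 1.5]
width: 0.0401
finger_force: 1.9
```

```bash
python3 -c "
from h import *
tool(); boxpose(); f=grab('wrist'); im=f['pixels'][0:200,120:520,::-1]
cv2.imwrite('pics/c5.png',cv2.resize(im,None,fx=2,fy=2,interpolation=cv2.INTER_CUBIC))
print(ray(f,[[320,60]],.024))"
```

```text
t 11.8 tcp [547.3  23.2  35.3] hd 84.4 tilt [-0.  0. -1.] F [ 0.9 -3.4  1.5] w 40.1
box 0.57 [554.1  79.8] size 94.7 68.6 hd 84.5 cradle x -68.0 y 0.4
[[0.55735036 0.12426299 0.024     ]]
```

View pics/c5.png

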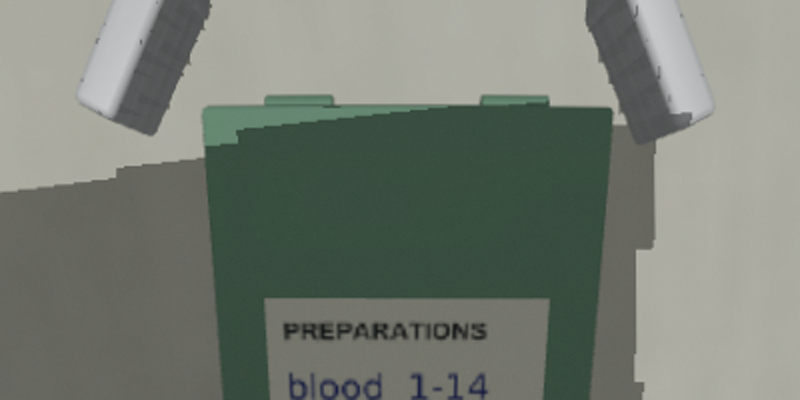

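The inner top corners of the flare tips are at crop (112,118) and (668,126), with their feet at (155,135) and (637,143). The box's front corners are at (204,108) and (612,108).

```bash
python3 -c "
from h import *
f=grab('wrist'); c=lambda p:np.array(p,float)/2+[120,0]
a=np.radians(84.5); ax=np.array([np.cos(a),np.sin(a)]); ay=np.array([-ax[1],ax[0]])
for n,p,z in [('tiptop',[(112,118),(668,126)],.024),('tipfoot',[(155,135),(637,143)],0),('front',[(204,108),(612,108)],.032)]:
    w=ray(f,c(p),z)[:,:2]*1000; m=w.mean(0); d=w[1]-w[0]; r=m-[561,147.5]
    print(n,np.round(w,1).tolist(),'mid',m,'L',np.linalg.norm(d),'hd',np.degrees(np.arctan2(d[1],d[0]))+90,'cradle',r@ax,r@ay)
"
```

```text
tiptop [[507.1, 129.8], [604.2, 119.1]] mid [555.66259333 124.45244368] L 97.70729860881464 hd 83.69090142339576 cradle -23.453017702672437 3.1038239318793224
tipfoot [[506.8, 130.2], [606.8, 119.0]] mid [556.79835043 124.57108517] L 100.57189248662064 hd 83.58839737072057 cradle -23.226064918128497 1.9846669137108954
front [[525.4, 128.1], [591.9, 121.7]] mid [558.66683525 124.90801062] L 66.82869975981988 hd 84.51069006027689 cradle -22.7116042752004 0.15707709941358375
```

Seen by the same camera, the cradle axis lies about 2 mm left of the box, at heading 83.7°. I'll crab left while pushing.

Emit:
{"api": "step_arm", "payload": {"motion": [[[0.2, -0.03, 0, 0, 0, 0.0014], [0.2, -0.03, 0, 0, 0, 0.0014], [0.2, -0.03, 0, 0, 0, 0.0014], [0.2, -0.03, 0, 0, 0, 0.0014], [0.2, -0.03, 0, 0, 0, 0.0014], [0.2, -0.03, 0, 0, 0, 0.0014], [0.2, -0.03, 0, 0, 0, 0.0014], [0.2, -0.03, 0, 0, 0, 0.0014], [0.2, -0.03, 0, 0, 0, 0.0014], [0.2, -0.03, 0, 0, 0, 0.0014]]]}}

```text
t: 12.85
tool_pos: [0.5464, 0.0435, 0.0353]
orientation: [0.745, 0.667, -0.0, -0.0]
wrist_force: [-0.6, -2.9, -1.0]
width: 0.0401
finger_force: 1.4
```

```bash
python3 -c "
from h import *
tool(); boxpose(); f=grab('wrist'); im=f['pixels'][0:200,120:520,::-1]
cv2.imwrite('pics/c6.png',cv2.resize(im,None,fx=2,fy=2,interpolation=cv2.INTER_CUBIC))"
```

```text
t 12.8 tcp [546.4  43.5  35.3] hd 83.6 tilt [-0. -0. -1.] F [-0.6 -2.9 -1. ] w 40.1
box 0.73 [554.2  99.9] size 94.6 68.2 hd 83.6 cradle x -48.0 y 2.3
```

View pics/c6.png

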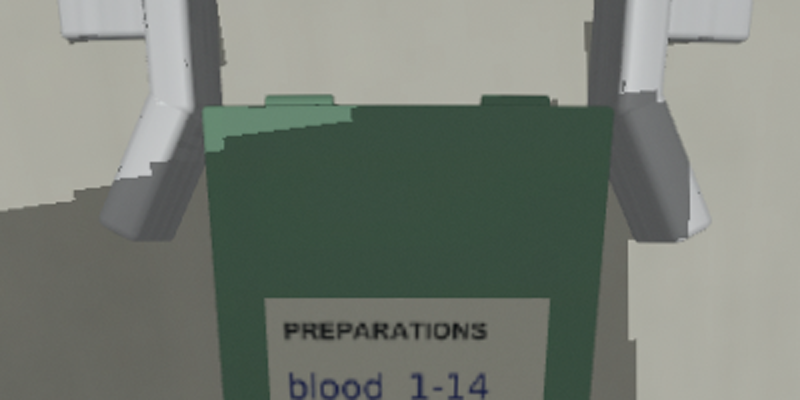

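The box's front edge (204–612) is centred between the rail bends (192–621) to within about 0.3 mm. I'll push straight in and watch the force.

Emit:
{"api": "step_arm", "payload": {"motion": [[[0.2, 0, 0, 0, 0, 0], [0.2, 0, 0, 0, 0, 0], [0.2, 0, 0, 0, 0, 0], [0.2, 0, 0, 0, 0, 0], [0.2, 0, 0, 0, 0, 0], [0.2, 0, 0, 0, 0, 0], [0.2, 0, 0, 0, 0, 0], [0.2, 0, 0, 0, 0, 0], [0.2, 0, 0, 0, 0, 0], [0.2, 0, 0, 0, 0, 0], [0.2, 0, 0, 0, 0, 0]]]}}

```text
t: 13.92
tool_pos: [0.5489, 0.0653, 0.0353]
orientation: [0.745, 0.667, -0.0, 0.0]
wrist_force: [-0.4, -4.2, 1.8]
width: 0.0402
finger_force: 2.0
```

Emit:
{"api": "step_arm", "payload": {"motion": [[[0.2, 0, 0, 0, 0, 0], [0.2, 0, 0, 0, 0, 0], [0.2, 0, 0, 0, 0, 0]]]}}

```text
t: 14.17
tool_pos: [0.5495, 0.0713, 0.0353]
orientation: [0.745, 0.667, 0.0, 0.0]
wrist_force: [-0.2, -4.0, 1.6]
width: 0.0401
finger_force: 2.1
```

```bash
python3 -c "
from h import *
tool(); boxpose(); f=grab('wrist'); im=f['pixels'][0:200,120:520,::-1]
cv2.imwrite('pics/c7.png',cv2.resize(im,None,fx=2,fy=2,interpolation=cv2.INTER_CUBIC))"
```

```text
t 14.2 tcp [549.5  71.3  35.3] hd 83.6 tilt [-0.  0. -1.] F [-0.2 -4.   1.6] w 40.1
box 0.8 [557.2 127.7] size 94.6 68.8 hd 83.6 cradle x -20.1 y 1.9
```

View pics/c7.png

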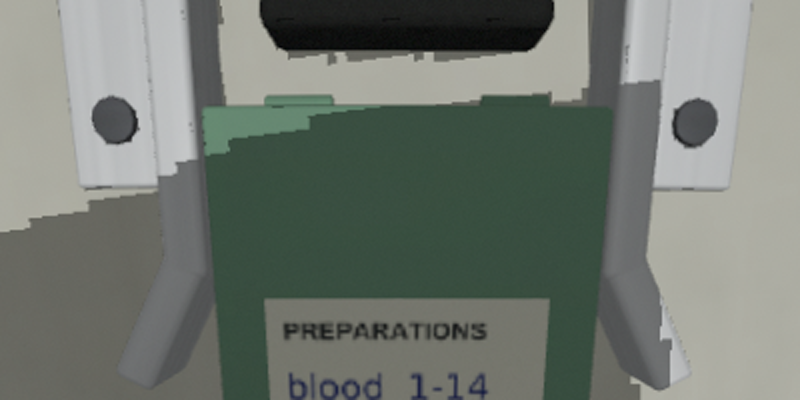

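Straight between the rails, with the pad face about 10 mm ahead. I'll go gently from here.

Emit:
{"api": "step_arm", "payload": {"motion": [[[0.15, 0, 0, 0, 0, 0], [0.15, 0, 0, 0, 0, 0], [0.15, 0, 0, 0, 0, 0], [0.1, 0, 0, 0, 0, 0], [0.1, 0, 0, 0, 0, 0]]]}}

```text
t: 14.73
tool_pos: [0.5502, 0.0776, 0.0353]
orientation: [0.745, 0.667, -0.0, 0.0]
wrist_force: [-0.5, -3.9, 0.3]
width: 0.0401
finger_force: 1.8
```

Emit:
{"api": "step_arm", "payload": {"motion": [[[0.1, 0, 0, 0, 0, 0], [0.1, 0, 0, 0, 0, 0]]]}}

```text
t: 14.9
tool_pos: [0.5504, 0.0796, 0.0353]
orientation: [0.745, 0.667, -0.0, -0.0]
wrist_force: [-0.6, -4.0, 1.0]
width: 0.0402
finger_force: 1.7
```

Emit:
{"api": "step_arm", "payload": {"motion": [[[0.1, 0, 0, 0, 0, 0], [0.1, 0, 0, 0, 0, 0]]]}}

```text
t: 15.07
tool_pos: [0.5506, 0.0816, 0.0353]
orientation: [0.745, 0.667, -0.0, -0.0]
wrist_force: [-0.3, -4.0, -0.2]
width: 0.0398
finger_force: 1.6
```

Emit:
{"api": "step_arm", "payload": {"motion": [[[0.1, 0, 0, 0, 0, 0], [0.1, 0, 0, 0, 0, 0]]]}}

```text
t: 15.23
tool_pos: [0.5508, 0.0836, 0.0353]
orientation: [0.745, 0.667, -0.0, -0.0]
wrist_force: [-0.3, -3.2, 0.4]
width: 0.0399
finger_force: 1.6
```

Emit:
{"api": "step_arm", "payload": {"motion": [[[0.1, 0, 0, 0, 0, 0], [0.1, 0, 0, 0, 0, 0]]]}}

```text
t: 15.4
tool_pos: [0.5509, 0.085, 0.0353]
orientation: [0.745, 0.667, -0.0, 0.0]
wrist_force: [-0.7, -10.5, 2.9]
width: 0.0405
finger_force: 5.4
```

Emit:
{"api": "step_arm", "payload": {"motion": [[[0.1, 0, 0, 0, 0, 0], [0.1, 0, 0, 0, 0, 0]]]}}

```text
t: 15.57
tool_pos: [0.5511, 0.0866, 0.0353]
orientation: [0.745, 0.667, -0.001, 0.001]
wrist_force: [-3.0, -12.4, 3.9]
width: 0.0403
finger_force: 6.3
```

Emit:
{"api": "step_arm", "payload": {"motion": [[[0.1, 0, 0, 0, 0, 0], [0.1, 0, 0, 0, 0, 0], [0, 0, 0, 0, 0, 0]]]}}

```text
t: 15.82
tool_pos: [0.5513, 0.0884, 0.0353]
orientation: [0.745, 0.667, -0.001, 0.001]
wrist_force: [-1.7, -12.3, 4.1]
width: 0.0404
finger_force: 6.3
```

```bash
python3 -c "
from h import *
tool(); boxpose()"
```

```text
t 15.8 tcp [551.3  88.4  35.3] hd 83.6 tilt [-0.002 -0.    -1.   ] F [ -1.7 -12.3   4.1] w 40.4
box 0.83 [558.8 143.7] size 93.0 67.8 hd 83.6 cradle x -4.0 y 1.8
```

Emit:
{"api": "step_arm", "payload": {"motion": [[[0.1, 0, 0, 0, 0, 0], [0.1, 0, 0, 0, 0, 0], [0, 0, 0, 0, 0, 0], [0, 0, 0, 0, 0, 0], [0, 0, 0, 0, 0, 0], [0, 0, 0, 0, 0, 0], [0, 0, 0, 0, 0, 0], [0, 0, 0, 0, 0, 0], [0, 0, 0, 0, 0, 0]]]}}

```text
t: 16.67
tool_pos: [0.5514, 0.0901, 0.0353]
orientation: [0.746, 0.666, -0.001, 0.001]
wrist_force: [-2.5, -14.4, 4.9]
width: 0.0403
finger_force: 7.2
```

Emit:
{"api": "step_arm", "payload": {"motion": [[[0, 0, 0, 0, 0, 0], [0, 0, 0, 0, 0, 0], [0, 0, 0, 0, 0, 0], [0, 0, 0, 0, 0, 0], [0, 0, 0, 0, 0, 0], [0, 0, 0, 0, 0, 0], [0, 0, 0, 0, 0, 0], [0, 0, 0, 0, 0, 0], [0, 0, 0, 0, 0, 0], [0, 0, 0, 0, 0, 0]]]}}

```text
t: 17.5
tool_pos: [0.5514, 0.0902, 0.0353]
orientation: [0.746, 0.666, -0.001, 0.001]
wrist_force: [-3.5, -14.1, 4.9]
width: 0.0403
finger_force: 7.2
```

Held for 1.6 s at about 14 N at the wrist, so about 10 N on the pad. I'll back off gently and rise.

Emit:
{"api": "step_arm", "payload": {"motion": [[[-0.05, 0, 0, 0, 0, 0], [-0.05, 0, 0, 0, 0, 0], [-0.05, 0, 0, 0, 0, 0], [-0.05, 0, 0, 0, 0, 0], [-0.1, 0, 0, 0, 0, 0], [-0.3, 0, 0, 0, 0, 0], [-0.6, 0, 0, 0, 0, 0], [-1, 0, 0, 0, 0, 0], [-1.5, 0, 0, 0, 0, 0], [-1.5, 0, 0, 0, 0, 0], [0, 0, 0, 0, 0, 0], [0, 0, 0, 0, 0, 0]]]}}

```text
t: 18.5
tool_pos: [0.5459, 0.0388, 0.0354]
orientation: [0.746, 0.666, 0.0, -0.0]
wrist_force: [1.0, 0.0, -1.0]
width: 0.0398
finger_force: 0.0
```

```bash
python3 -c "
from h import *
tool(); boxpose(); f=grab('wrist')
# box front vs pad edge: columns through the pad, gap in brightness between black pad and green box
g=f['pixels'][:,:,:].astype(int)
for u in (280,300,320,340,360): print(u,g[0:110:5,u].tolist())
t=grab('top')
for l in ['vial','oil_bottle']: print(l,[np.round(d['at'],3).tolist() for d in optics.look_for(l,t)[:1]])"
```

```text
t 18.5 tcp [545.9  38.8  35.4] hd 83.5 tilt [ 0. -0. -1.] F [ 1.  0. -1.] w 39.8
box 0.92 [556.8 126.6] size 58.4 68.3 hd 173.6 cradle x -21.2 y 2.2
280 [[133, 135, 126], [157, 158, 148], [171, 172, 161], [193, 194, 182], [194, 194, 182], [193, 193, 182], [194, 194, 182], [119, 124, 147], [189, 190, 180], [107, 112, 141], [194, 194, 183], [195, 195, 183], [195, 195, 183], [64, 67, 81], [72, 75, 85], [113, 114, 106], [115, 115, 106], [115, 115, 107], [53, 74, 60], [54, 73, 61], [54, 74, 61], [52, 72, 59]]
300 [[159, 160, 150], [96, 98, 92], [191, 191, 179], [194, 195, 183], [193, 194, 183], [194, 194, 182], [194, 195, 183], [173, 174, 171], [110, 116, 143], [153, 155, 162], [194, 195, 183], [116, 117, 107], [117, 116, 108], [73, 75, 86], [88, 89, 93], [114, 114, 107], [116, 116, 108], [114, 114, 107], [53, 74, 60], [54, 74, 61], [53, 73, 61], [53, 72, 60]]
320 [[98, 100, 95], [115, 119, 111], [193, 193, 181], [193, 194, 182], [194, 194, 183], [194, 194, 182], [194, 195, 183], [194, 194, 183], [194, 195, 183], [195, 195, 184], [122, 122, 113], [116, 117, 107], [114, 115, 106], [115, 11
[... 175 characters left out ...]
8, 188, 177], [194, 194, 182], [193, 193, 182], [194, 194, 183], [194, 195, 183], [194, 194, 182], [95, 101, 137], [194, 195, 183], [115, 116, 107], [115, 116, 108], [111, 111, 105], [71, 74, 86], [82, 84, 91], [115, 115, 107], [115, 114, 107], [114, 115, 107], [53, 73, 59], [54, 74, 60], [54, 74, 60], [53, 74, 61]]
360 [[133, 135, 127], [164, 164, 154], [193, 194, 182], [195, 195, 184], [195, 195, 183], [194, 195, 183], [193, 193, 182], [188, 189, 179], [118, 122, 144], [150, 151, 140], [116, 116, 107], [114, 116, 107], [115, 115, 107], [53, 56, 77], [44, 49, 74], [113, 113, 106], [115, 116, 107], [116, 116, 107], [54, 74, 59], [53, 73, 59], [53, 73, 59], [55, 75, 61]]
vial []
oil_bottle []
```

Emit:
{"api": "step_arm", "payload": {"motion": [[[0, 0, -2, 0, 0, 0], [0, 0, -2, 0, 0, 0], [0, 0, -2, 0, 0, 0], [0, 0, -2, 0, 0, 0], [0, 0, -2, 0, 0, 0], [-2, 0, 0, 0, 0, 0], [-3, 0, 0, 0, 0, 0], [-3, 0, 0, 0, 0, 0], [-3, 0, 0, 0, 0, 0], [-3, 0, 0, 0, 0, 0], [-3, 0, 0, 0, 0, 0], [0, 0, 0, 0, 0, 0], [0, 0, 0, 0, 0, 0]]]}}

```text
t: 19.88
tool_pos: [0.527, -0.1302, 0.1353]
orientation: [0.746, 0.666, -0.0, -0.0]
wrist_force: [0.7, 0.2, -0.3]
width: 0.0403
finger_force: 0.0
```

```bash
python3 -c "
from h import *
tool()
for n in ('top','wrist'):
    boxpose(n); t=grab(n)
    for l in ['vial','oil_bottle']: print(n,l,[np.round(d['at'],3).tolist() for d in optics.look_for(l,t)[:1]])
    a=np.radians(83.6); ax=np.array([np.cos(a),np.sin(a),0]); o=np.array([.5588+.0003,.1437+.0016,0.032])
    # brightness profile along the box axis past the front edge, heights of lid
    P=[o+ax*s/1000 for s in range(36,66,2)]; px=proj(t,P)
    print([(s,t['pixels'][int(round(v)),int(round(u))].tolist()) if 0<=v<480 and 0<=u<640 else None for s,(u,v) in zip(range(36,66,2),px)])
"
```

```text
t 19.9 tcp [ 527.  -130.2  135.3] hd 83.5 tilt [ 0. -0. -1.] F [ 0.7  0.2 -0.3] w 40.3
box 0.6 [558.9 143.8] size 98.7 72.3 hd 83.7 cradle x -3.8 y 1.7
top vial []
top oil_bottle [[0.65, 0.081, 0.054]]
[(36, [73, 105, 83]), (38, [69, 102, 81]), (40, [70, 104, 82]), (42, [73, 105, 82]), (44, [74, 105, 83]), (46, [70, 99, 81]), (48, [47, 65, 53]), (50, [25, 31, 26]), (52, [105, 105, 100]), (54, [136, 137, 132]), (56, [137, 139, 133]), (58, [135, 134, 129]), (60, [133, 135, 130]), (62, [136, 136, 132]), (64, [137, 137, 134])]
none
wrist vial []
wrist oil_bottle []
[None, None, None, None, None, None, None, None, None, None, None, None, None, None, None]
```

In the top view the green lid runs straight into the black pad with no bench between, at heading 83.7°. The network missed the vial, so I'll compare that patch with the first picture, then hand in.

```bash
python3 -c "
from h import *
t=grab('top')['pixels'].astype(int); o=cv2.imread('pics/top0.png')[:,:,::-1].astype(int)
sl=[('vial',np.s_[316:336,232:253]),('bottle',np.s_[174:200,270:290])]
ok=True
for n,s in sl:
    d=np.abs(t[s]-o[s]).mean(); print(n,d, cv2.phaseCorrelate(t[s].mean(2),o[s].mean(2))); ok&=d<12
print(ok, manip.hand_in() if ok else 'check')"
```

```text
vial 44.57857142857143 ((0.11867383153267674, -0.05028994727667424), 0.9876085583627259)
bottle 26.21923076923077 ((-0.019648764837082666, 0.43933847823314487), 0.859656901631765)
False check
```

The difference is only brightness, because the arm's shadow has gone. Phase correlation gives a shift under 0.5 px for both, so neither has moved.

```bash
python3 -c "
from bench import manip
print(manip.hand_in())"
```

```text
the job is handed in; nothing more can be done
None
```

The job is handed in: the box lies lid up and square between the rails, still touching the pad after about 1.6 s of pressing at an estimated 10 N (about 14 N at the wrist), and the vial and bottle are unmoved.

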